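# Load the bead inspection block and hold the hand lens over it

## Task

Fill the bead inspection block in order: the smallest drum bead already stands in the one-stud pocket, so stand the medium drum bead in the two-stud pocket, and only then the large drum bead in the three-stud pocket, each upright, on the pocket's floor and let go. Then draw the hand lens out of its stand by its handle, turn it level and hold it there, its glass centred over the middle bead and about 10 cm above the beads, touching nothing but the gripper: finish while still holding it raised. Leave the small bead and all the other things on the bench where they are.

Things in the scene. Friction and masses are not known exactly. Their poses are not given: they have to be found in the camera images.
- block: Grey-green felt-covered inspection block, fixed, 90 (x) x 220 (y) x 14 mm high, with a row of three round pockets along its y axis, each 8 mm deep. Brass studs on top by its -x edge (nearer the robot) mark the pockets: one at -y, two, then three at +y. Origin: centre of the underside, on the bench; turned about z by up to 0.35 rad.
- pocket1 (a point): Centre of the floor of the one-stud pocket (32 mm wide), 6 mm above the bench, at y = -62 mm in the block; the small bead stands in it from the start. Axes as the block's.
- pocket2 (a point): Centre of the floor of the two-stud pocket (the middle one, 38 mm wide, 8 mm deep), 6 mm above the bench, at the block's centre. Axes as the block's.
- pocket3 (a point): Centre of the floor of the three-stud pocket (50 mm wide, 8 mm deep), 6 mm above the bench, at y = +70 mm in the block. Axes as the block's.
- small_bead: Small coral drum bead (slightly bulging upright cylinder), 20 mm diameter, 24 mm high, 18 g; already stands in the one-stud pocket and stays there. Origin: centre of its underside, z along its axis.
- medium_bead: Medium pale coral drum bead, upright on the bench: 26 mm across at mid-height, 20 mm across its flat ends, 36 mm high, about 45 g. Origin: centre of its underside, z up along its axis.
- large_bead: Large pale coral drum bead, upright on the bench: 38 mm across at mid-height, 32 mm across its flat ends, 42 mm high, about 110 g. Origin: centre of its underside, z up along its axis.
- disc_bead: Bystander: flat round bead of the same coral lying among the drum beads, 34 mm across, 10 mm high. Origin: centre of its underside.
- square_bead: Bystander: square-sided bead of the same coral among the drum beads, 24 x 24 x 18 mm high. Origin: centre of its underside.
- lens: Hand lens, 100 g: black square handle (14 x 14 mm) with a round steel-rimmed glass, 66 mm across, 7 mm thick. Origin: on the handle's centre line near the centre of mass; grip here, across y. x runs along the handle (-75 to +32 mm) to the glass (+33 to +99 mm), z is normal to the glass. At first it leans in the stand, x 40 degrees above level and away from the robot, origin some 70 mm up.
- lens_glass (a point): Centre of the glass of the hand lens, 66 mm from the lens's origin along its x. Axes as the lens's.
- lens_butt (a point): Lower (socket) end of the lens's handle, 75 mm from the lens's origin along -x. Axes as the lens's.
- stand: Stand of the hand lens, fixed: dark steel foot plate 130 x 85 x 10 mm carrying an aluminium square socket tube (24 x 24 mm outside, 16 x 16 mm inside, 45 mm deep) that opens towards its +x and up, 40 degrees above level. Origin: centre of the underside on the bench; turned about z by up to 0.3 rad.
- stand_mouth (a point): Centre of the open mouth of the stand's socket, about 51 mm above the bench. The lens's handle sits 45 mm deep in it, about 1 mm clear all round, and comes out straight along the lens's x; the lens's origin lies 30 mm outside the mouth. Axes as the stand's (x level).
- steel_tray: Bystander: open steel tray 170 x 100 x 45 mm high, origin at the centre of its underside.
- tweezers: Bystander: steel tweezers lying flat, 130 mm long (x), 10 mm wide, 7 mm high, origin at the centre of the underside.
- caliper: Bystander: digital caliper lying flat between the robot and the block, 170 mm long (y), up to 70 mm wide at its jaws, 13 mm high, origin under the middle of its beam.
- bead_jar: Bystander: clear jar with a steel cap, 70 mm across, 90 mm high, origin at the centre of its underside.
There are look-alikes about, which are no part of the job. What is shaped like the medium_bead but orange or turquoise is not meant.

How it is judged:
On the way, in this order (a step that is already met when the one before it is completed fails the run):
1. the medium bead stands in the two-stud pocket, let go (horizontal distance between medium_bead and pocket2 below 0.008 m and z of medium_bead in the frame of pocket2 below 0.003 m and angle between medium_bead's own z axis and vertical below 0.15 rad and contact force between the fingers and medium_bead below 0.1 N), for 0.2 s.
2. then the large bead stands in the three-stud pocket, let go (horizontal distance between large_bead and pocket3 below 0.008 m and z of large_bead in the frame of pocket3 below 0.003 m and angle between large_bead's own z axis and vertical below 0.15 rad and contact force between the fingers and large_bead below 0.1 N), for 0.2 s.
3. then the lens is drawn wholly out of its stand in the gripper (distance between lens_butt and stand_mouth above 0.02 m and height (world z) of lens_butt above 0.05 m and contact force between lens and stand below 0.1 N and contact force between the fingers and lens above 0.5 N), for 0.1 s.
At the end, for the whole second after the job is handed in: Medium and large bead upright in pockets 2 and 3 (within 8 mm of centre, 3 mm of the floor, 0.15 rad), let go; small bead still in pocket 1; lens held still, level within 0.2 rad, its glass within 30 mm of over pocket 2 and 0.10 to 0.22 m above the bench, touching only the fingers (all of step 1 and all of step 2 and horizontal distance between small_bead and pocket1 below 0.01 m and angle between small_bead's own z axis and vertical below 0.15 rad and horizontal distance between lens_glass and pocket2 below 0.03 m and height (world z) of lens_glass between 0.1 and 0.22 m and (angle between lens's own z axis and vertical below 0.2 rad or angle between lens's own z axis and vertical above 2.94 rad) and contact force between the fingers and lens above 0.5 N and linear speed of lens below 0.03 m/s and contact force between lens and stand below 0.1 N and contact force between lens and block below 0.1 N and contact force between lens and medium_bead below 0.1 N and contact force between lens and large_bead below 0.1 N and contact force between lens and small_bead below 0.1 N); the arm keeps its last pose, push and grip.
It fails at once if the small bead is moved by more than 12 mm (distance of small_bead from where it was at the start of the episode above 0.012 m).
It fails at once if another bystander is moved by more than 20 mm (distance of any of disc_bead, square_bead, steel_tray, tweezers, caliper, bead_jar from where it was at the start of the episode above 0.02 m).
It also fails if it takes over 66 s, if anything falls off the work surface, if the arm or the gripper's body presses on something with over 40 N, if the wrist force passes 120 N, or if a joint passes its speed limit or range.

## Robot

A 6-joint arm with a two-finger parallel gripper is mounted at the origin on the work surface. World frame = base frame: x ahead of the robot, y to its left, z up, the work surface at z = 0. Lengths are in m, angles in rad, forces in N, time in s.
With the tool pointing down it reaches from about 0.375 to 0.9 m from the base axis. Payload 3.1 kg.
Tool frame: the origin (TCP) lies midway between the tips of the shut fingers; the grasp point (between the pads) lies 19 mm behind it (ctrl.grasp_offset is the distance from the TCP to the grasp point, in m); z points along the fingers, y is the direction in which the jaws open and shut (so a half turn about z gives the same grasp; the last joint's range is limited). The gripper opens to 87 mm and grips with 3 to 60 N. Pads are 19 mm wide; open, the fingers measure 117 mm over their backs; the gripper's body (75 mm by 190 mm) begins 51 mm behind the grasp point.
Start: joints at [-1.331, 0.527, 1.433, -0, 1.181, -0.178], TCP at [0.254, -0.571, 0.223] pointing down, gripper open.
Joint ranges: [-3.08, 3.08], [-0.75, 2.2], [0.22, 2.44], [-1.43, 4.57], [0, 2.65], [-2.85, 2.85]. Speed limits (rad/s): [2.79, 2.79, 3.14, 3.14, 3.14, 3.14].

## Interface

Orientations are given as a unit quaternion [x, y, z, w].
In Python, from workcell import ctrl gives the robot as it stands.
- The arm moves only by the shell command python3 -m crank 'ROWS' [FORCE]. ROWS is JSON, a list of rows, each a list of 3 entries, a list of its own where there are three numbers: the shift along the world's x, y, z in mm, then the turn, a rotation vector about the world's x, y, z in units of 8 degrees (1.0 is 8 degrees), then the closure, from 0 (fully open) to 1 (shut). A call has 1 to 20 rows; each row is the pose to reach, as a shift and turn from the pose commanded when the call began; what a row does not reach only later rows make up. A row lasts 1/8 s, in which the tool goes at most 62.5 mm and 10.7 degrees, less where a joint would pass 70% of its speed; a pose out of reach is approached as far as the arm can. A call with a gripper value outside its range is refused whole. The fingers move at their own pace and stop on an object; FORCE is the grip in N (left out, the last holds). Time passes only in rows, so rows that repeat a pose let the fingers close. It gives the time, the measured TCP pose, the force and the opening at its end, in the units of the state.
- ctrl.read_state(): the state, without advancing time (a new reading comes with each control period).
- ctrl.get_image(name): name is "scene" or "top" or "wrist"; returns the picture (420x560x3 uint8, red, green, blue); there is no depth.
- ctrl.calibration(name): a dict with "intrinsics" (3x3 intrinsics, pixels), "k1" (the pictures are not rectified: a ray, as slopes to the right and down, at radius r is drawn at 1 + k1 r^2 times it, then the intrinsics apply), "world_from_camera" (4x4, takes a point from camera to world coordinates); the wrist camera has in their place "hand_eye" (4x4, takes a point from camera to tool coordinates, whose origin is the TCP and whose axes are the flange's). Camera axes: x right, y down, z forward; pixel columns grow to the right and rows downward; lengths in m; the calibration is good to about 2 mm. A picture is of the moment at which its call begins: read the wrist's pose just before it. calibration takes no time and is no camera call.
- ctrl.finish_job(): hands the job in, once; it reports no verdict.
The state is a dict: "t": time; "joint_positions": joint angles; "qvel": joint speeds; "effort": joint torques, N m; "eef_pos": TCP position; "eef_rot": TCP orientation; "force": force on the tool from outside, world axes, zero at the start; "ft_torque": the same for the moment, N m; "grip_width": finger opening in m.
Only numpy, scipy, OpenCV 4.12 (cv2) and the standard library are available. Lean on these libraries where they do the work, as an engineer would, in place of code of your own. Each camera call takes 0.05 s, during which the arm holds its last target.

## Working session

There is one attempt and no reset: what is moved stays moved. The work goes in short steps, Python scripts to look and compute and a shell command to move; the robot and the scene stay as the last step left them, time stands still between calls to the robot, and variables do not carry over. Pictures are saved under pics/ and viewed, and the job is handed in when it is done.

```bash
mkdir -p pics; ls; cat > h.py <<'E'
import numpy as np, cv2
from workcell import ctrl
from scipy.spatial.transform import Rotation as R
def snap(n,f):
    s=ctrl.read_state(); im=ctrl.get_image(n)
    cv2.imwrite('pics/'+f+'.png',cv2.cvtColor(im,cv2.COLOR_RGB2BGR)); 
    np.save('pics/'+f+'.npy',np.r_[s['eef_pos'],s['eef_rot']]); return im
def cam(n,pose=None):
    c=ctrl.calibration(n); K=np.array(c['intrinsics']); k=c['k1']
    if n=='wrist':
        T=np.eye(4);T[:3,:3]=R.from_quat(pose[3:]).as_matrix();T[:3,3]=pose[:3]
        M=T@np.array(c['hand_eye'])
    else: M=np.array(c['world_from_camera'])
    return K,k,M
def ray(n,uv,pose=None):
    K,k,M=cam(n,pose)
    D=np.array([k,0,0,0,0.])
    p=cv2.undistortPoints(np.array([[uv]],float),K,D)[0,0]
    d=M[:3,:3]@np.r_[p,1]; return M[:3,3],d/np.linalg.norm(d)
def onz(n,uv,z,pose=None):
    o,d=ray(n,uv,pose); return o+d*(z-o[2])/d[2]
def proj(n,P,pose=None):
    K,k,M=cam(n,pose); W=np.linalg.inv(M)
    return cv2.projectPoints(np.array([P],float),cv2.Rodrigues(W[:3,:3])[0],W[:3,3],K,np.array([k,0,0,0,0.]))[0][0,0]
def tri(rs):
    A=np.zeros((3,3));b=np.zeros(3)
    for o,d in rs:
        Q=np.eye(3)-np.outer(d,d);A+=Q;b+=Q@o
    return np.linalg.solve(A,b)
E
python3 - <<'E'
from h import *
for n in('scene','top','wrist'): snap(n,n+'0')
print(ctrl.read_state())
for n in('scene','top','wrist'): print(n,ctrl.calibration(n))
E
```

```text
pics
{'t': 0.15, 'joint_positions': array([-1.33150234e+00,  5.28278416e-01,  1.43360320e+00,  1.82733196e-06,
        1.18139211e+00, -1.78493899e-01]), 'qvel': array([ 3.08797850e-04, -1.99369966e-03, -4.08158278e-03, -7.29336514e-05,
        1.15308064e-03,  1.08160417e-04]), 'effort': array([ 4.54679530e-04, -4.40429699e+01, -1.76842421e+01,  6.33216393e-02,
        5.52475092e-02, -1.02907670e-04]), 'eef_pos': array([ 0.25348379, -0.57067854,  0.2217821 ]), 'eef_rot': array([ 9.78260612e-01,  2.07377600e-01, -2.47038466e-05, -8.40174459e-04]), 'force': array([ 0.58196238, -0.47305325,  0.23332768]), 'ft_torque': array([-0.0202668 ,  0.0144394 , -0.02218129]), 'grip_width': 0.08706569371484829}
scene {'intrinsics': array([[502.5867195 ,   0.        , 275.41554066],
       [  0.        , 502.5867195 , 211.10723997],
       [  0.        ,   0.        ,   1.        ]]), 'k1': -0.01854201852729031, 'world_from_camera': array([[-0.8465628 ,  0.33253482, -0.41563447,  1.03498836],
       [ 0.53223836,  0.5395747 , -0.65236606,  0.73548938],
       [ 0.00733141, -0.77348545, -0.63377166
[... 405 characters left out ...]
1 , -0.02966804],
       [-0.00352528, -0.13016777, -0.99148571,  1.7298912 ],
       [ 0.        ,  0.        ,  0.        ,  1.        ]])}
wrist {'intrinsics': array([[319.44884513,   0.        , 277.61047609],
       [  0.        , 319.44884513, 206.14333215],
       [  0.        ,   0.        ,   1.        ]]), 'k1': -0.022361479989674263, 'hand_eye': array([[ 4.90455161e-04, -9.57693310e-01, -2.87790345e-01,
         7.94520616e-02],
       [ 9.99999299e-01,  1.59526038e-04,  1.17334651e-03,
        -4.33134265e-04],
       [-1.07779605e-03, -2.87790719e-01,  9.57692717e-01,
        -1.62851996e-01],
       [ 0.00000000e+00,  0.00000000e+00,  0.00000000e+00,
         1.00000000e+00]])}
```

View pics/top0.png

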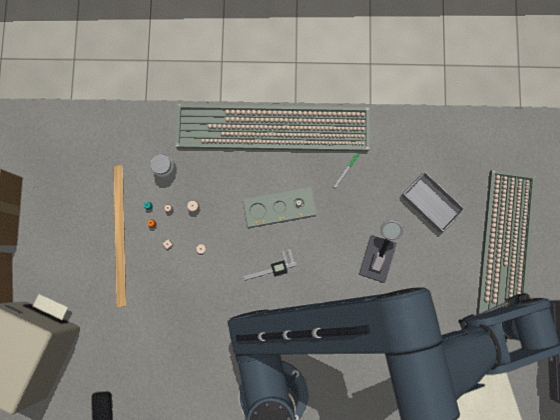

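View pics/scene0.png

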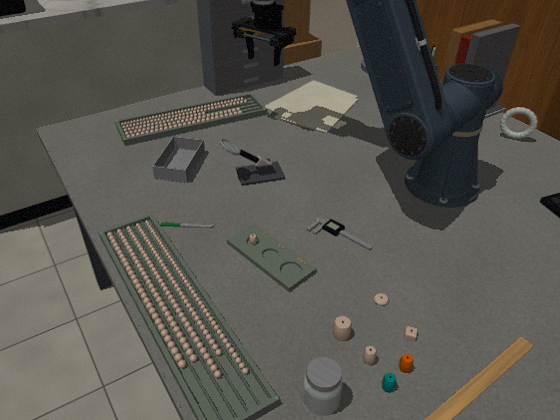

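View pics/wrist0.png

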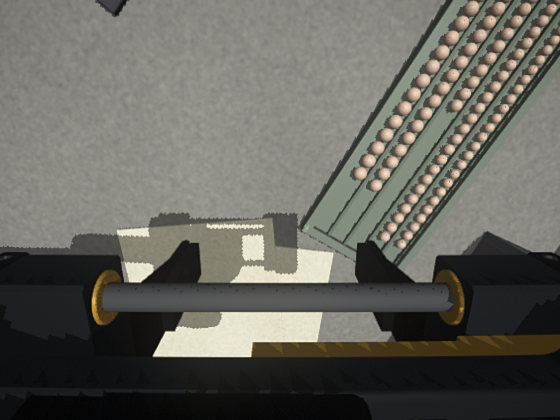

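Candidates (top view): 
- Medium bead: the pale coral drum at (167,208). Look-alikes are turquoise at (147,206) and orange at (151,223). 
- Large bead: the coral drum at (193,206).
- Bystanders: square at (167,244) and disc at (201,249). 

I'll check these in crops and measure.

```bash
python3 - <<'E'
from h import *
t=cv2.imread('pics/top0.png');s=cv2.imread('pics/scene0.png')
a=cv2.resize(t[180:265,130:220],None,fx=4.4,fy=4.4,interpolation=3)
b=cv2.resize(s[280:400,320:430],None,fx=3.1,fy=3.1,interpolation=3)
h=max(a.shape[0],b.shape[0])
c=np.zeros((h,a.shape[1]+b.shape[1],3),np.uint8);c[:a.shape[0],:a.shape[1]]=a;c[:b.shape[0],a.shape[1]:]=b
cv2.imwrite('pics/crop0.png',c)
d=cv2.resize(t[180:285,235:325],None,fx=4,fy=4,interpolation=3);e=cv2.resize(t[215:290,350:415],None,fx=5.6,fy=5.6,interpolation=3)
h=max(d.shape[0],e.shape[0]);c=np.zeros((h,d.shape[1]+e.shape[1],3),np.uint8);c[:d.shape[0],:d.shape[1]]=d;c[:e.shape[0],d.shape[1]:]=e
cv2.imwrite('pics/crop1.png',c)
for nm,im,n in(('top',t,'t'),('scene',s,'s')):
    hsv=cv2.cvtColor(im,cv2.COLOR_BGR2HSV)
    m=((hsv[...,0]<20)&(hsv[...,1]>45)&(hsv[...,2]>120)).astype(np.uint8)
    k,l,st,ce=cv2.connectedComponentsWithStats(m)
    for i in range(1,k):
        x,y=ce[i]
        roi=(130<x<330 and 170<y<265) if n=='t' else (230<x<440 and 225<y<400)
        if st[i,4]>15 and roi: print(nm,ce[i],st[i],onz(nm,ce[i],0.02 if n=='s' else .03))
E
```

```text
top [192.25396825 205.66666667] [188 201  10  10  63] [0.57083078 0.26591883 0.03      ]
top [167.61290323 207.38709677] [165 205   6   6  31] [0.5639637  0.34319534 0.03      ]
top [150.4        222.11111111] [147 219   8   7  45] [0.51650355 0.3950451  0.03      ]
top [167.1372549  243.82352941] [163 240  10   9  51] [0.44956382 0.33940204 0.03      ]
top [200.80357143 248.25      ] [197 244   9   9  56] [0.43779524 0.2339301  0.03      ]
scene [252.         236.93103448] [250 234   6   7  29] [ 0.58958676 -0.07002302  0.02      ]
scene [380.546875  298.4140625] [374 293  14  12 128] [0.45170749 0.24823716 0.02      ]
scene [341.80412371 323.10309278] [335 316  16  17 194] [0.56445561 0.25646877 0.02      ]
scene [410.73831776 331.20560748] [405 326  13  12 107] [0.45757844 0.34732733 0.02      ]
scene [230.85 349.7 ] [229 347   5   6  20] [0.7899715  0.19283263 0.02      ]
scene [369.4893617  351.14893617] [365 346  11  12  94] [0.56055123 0.33957638 0.02      ]
scene [235.84782609 357.04347826] [232 352   9  11  46] [0.78973813 0.21280194 0.02      ]
scene [406.29166667 359.44166667] [401 353  12  15 120] [0.51233099 0.39210761 0.02      ]
scene [241.04545455 364.68181818] [239 362   5   6  22] [0.78950591 0.23303198 0.02      ]
scene [244.60869565 370.        ] [242 368   6   5  23] [0.78943897 0.246748   0.02      ]
```

View pics/crop0.png

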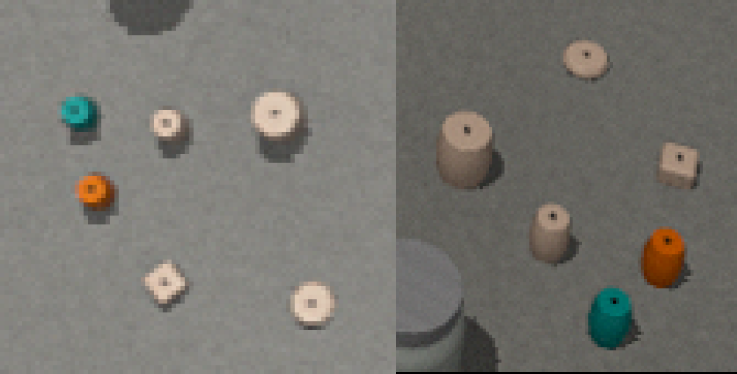

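View pics/crop1.png

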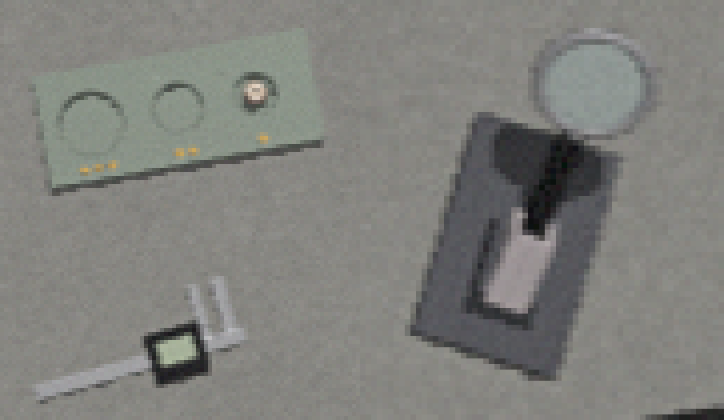

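The crop confirms the choice: the medium is the pale drum at top (167,208) / scene (370,355), and the large one is at (193,206) / (342,328). Next I'll get coarse positions for the neighbours, block and stand.

```bash
python3 - <<'E'
from h import *
for nm,uv,z in [('jar cap',(161,162),.09),('turq',(148,206),.036),('orange',(151,222.5),.036),('med',(167.6,207.5),.036),('large',(193,206),.042),
 ('p1 bead',(299,203),.03),('p2',(279.5,206.5),.014),('p3',(258,210),.014),('blk+y+x',(244.5,199),.014),('blk+y-x',(248.5,226),.014),('blk-y+x',(311,188),.014),('blk-y-x',(315.5,214),.014),
 ('foot a',(369,236),.01),('foot b',(395,244),.01),('foot c',(383.5,282.5),.01),('foot d',(359.5,274),.01),('glass',(391,231),.11),('mouth',(380,255),.06),('tray',(431,204),.045),('tweez',(346,170),.005),('cal',(279,268),.013),('caljaw',(291,258),.013)]:
    print(nm,onz('top',uv,z).round(3))
E
```

```text
jar cap [0.696 0.357 0.09 ]
turq [0.566 0.404 0.036]
orange [0.515 0.392 0.036]
med [0.563 0.342 0.036]
large [0.568 0.261 0.042]
p1 bead [ 0.585 -0.069  0.03 ]
p2 [ 0.575 -0.008  0.014]
p3 [0.563 0.06  0.014]
blk+y+x [0.597 0.104 0.014]
blk+y-x [0.512 0.089 0.014]
blk-y+x [ 0.637 -0.107  0.014]
blk-y-x [ 0.554 -0.122  0.014]
foot a [ 0.487 -0.292  0.01 ]
foot b [ 0.464 -0.373  0.01 ]
foot c [ 0.343 -0.337  0.01 ]
foot d [ 0.368 -0.262  0.01 ]
glass [ 0.495 -0.342  0.11 ]
mouth [ 0.426 -0.317  0.06 ]
tray [ 0.588 -0.479  0.045]
tweez [ 0.699 -0.219  0.005]
cal [ 0.382 -0.01   0.013]
caljaw [ 0.414 -0.047  0.013]
```

```bash
python3 -m crank '[[[250,370,0],[0,0,7],0],[[250,370,0],[0,0,7],0],[[250,370,0],[0,0,7],0],[[250,370,0],[0,0,7],0],[[250,370,0],[0,0,7],0],[[250,370,0],[0,0,7],0],[[250,370,0],[0,0,7],0],[[310,913,0],[0,0,14.5],0],[[310,913,0],[0,0,14.5],0],[[310,913,0],[0,0,14.5],0],[[310,913,0],[0,0,14.5],0],[[310,913,0],[0,0,14.5],0],[[310,913,0],[0,0,14.5],0],[[310,913,0],[0,0,14.5],0],[[310,913,0],[0,0,14.5],0],[[310,913,0],[0,0,14.5],0],[[310,913,0],[0,0,14.5],0],[[310,913,0],[0,0,14.5],0],[[310,913,0],[0,0,14.5],0]]' 20
python3 - <<'E'
from h import *
snap('wrist','w1');print(ctrl.read_state()['joint_positions'])
E
```

```text
t: 2.52
eef_pos: [0.5635, 0.3402, 0.2224]
eef_rot: [0.343, 0.939, -0.001, -0.0]
force: [-0.2, 0.4, -0.4]
grip_width: 0.087
[ 3.73740482e-01  5.73960302e-01  1.34227499e+00 -3.22038232e-04
  1.22613209e+00 -4.95820584e-01]
```

View pics/w1.png

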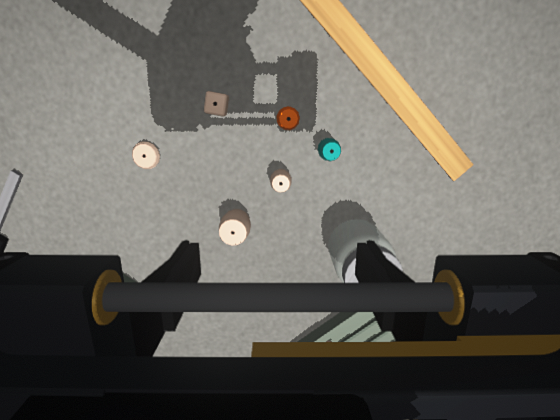

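The wrist view shows the medium at (281,184), the large at (233,232), turquoise at (331,151), orange at (288,118), the square at (215,103) and the disc at (145,155). Now I'll measure the top faces.

```bash
cat >> h.py <<'E'
def tops(f,rois,thr=200):
    im=cv2.imread('pics/'+f+'.png');pose=np.load('pics/'+f+'.npy')
    for (u,v,r,z) in rois:
        m=np.zeros(im.shape[:2],np.uint8);m[v-r:v+r,u-r:u+r]=1
        hsv=cv2.cvtColor(im,cv2.COLOR_BGR2HSV)
        m&=((hsv[...,2]>thr)&(hsv[...,0]<25)).astype(np.uint8)
        cs,_=cv2.findContours(m,0,2);c=max(cs,key=cv2.contourArea)
        (x,y),rr=cv2.minEnclosingCircle(c);M=cv2.moments(c);ce=(M['m10']/M['m00'],M['m01']/M['m00'])
        print('circ',(round(x,1),round(y,1),round(rr,1)),'cen',np.round(ce,1),'->',onz('wrist',ce,z,pose).round(4),onz('wrist',(x,y),z,pose).round(4))
E
python3 - <<'E'
from h import *
tops('w1',[(281,184,18,.036),(233,232,25,.042)])
tops('w1',[(281,184,18,.036),(233,232,25,.042)],225)
im=cv2.imread('pics/w1.png');cv2.imwrite('pics/c2.png',cv2.resize(im[160:260,200:310],None,fx=5,fy=5,interpolation=3))
pose=np.load('pics/w1.npy');print(onz('wrist',(281.3,184.3),.036,pose),onz('wrist',(232.8,233.8),.042,pose))
E
```

```text
circ (280.6, 183.3, 8.7) cen [280.6 183.1] -> [0.5649 0.3435 0.036 ] [0.565  0.3434 0.036 ]
circ (232.4, 232.0, 13.7) cen [232.3 232.1] -> [0.5722 0.2648 0.042 ] [0.5722 0.2649 0.042 ]
circ (280.5, 183.0, 8.6) cen [280.4 183.2] -> [0.5648 0.3433 0.036 ] [0.5648 0.3435 0.036 ]
circ (232.2, 232.5, 13.6) cen [232.3 232. ] -> [0.5721 0.2648 0.042 ] [0.5725 0.2643 0.042 ]
[0.56646985 0.34326576 0.036     ] [0.57413659 0.26382518 0.042     ]
```

View pics/c2.png

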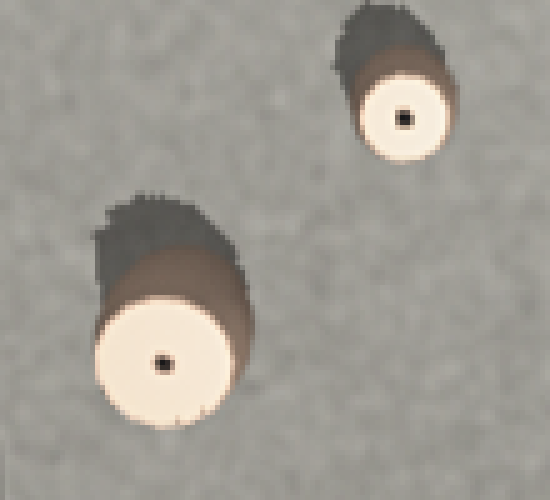

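```bash
python3 -m crank '[[[1,2,-100],[0,0,0],0],[[1,2,-120],[0,0,0],0.1]]' 20
```

```text
t: 2.82
eef_pos: [0.5656, 0.3426, 0.1024]
eef_rot: [0.343, 0.939, 0.001, 0.001]
force: [0.7, -0.4, -1.8]
grip_width: 0.0831
```

```bash
python3 -m crank '[[[0,1,-45],[0,0,0],0.1],[[0,1,-75],[0,0,0],0.1],[[0,1,-90],[0,0,0],0.1],[[0,1,-90],[0,0,0],0.1]]' 20
python3 - <<'E'
from h import *
snap('wrist','w2')
E
```

```text
t: 3.32
eef_pos: [0.5645, 0.3439, 0.0121]
eef_rot: [0.343, 0.939, -0.0, -0.001]
force: [-0.9, 0.3, 0.4]
grip_width: 0.0785
```

View pics/w2.png

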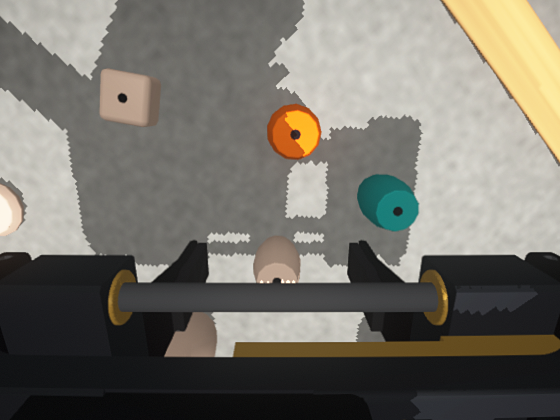

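The medium bead sits centred between the fingers at (277,265), and nothing else is near them. Closing.

```bash
python3 -m crank '[[[0,0,0],[0,0,0],1],[[0,0,0],[0,0,0],1],[[0,0,0],[0,0,0],1],[[0,0,0],[0,0,0],1],[[0,0,0],[0,0,0],1],[[0,0,0],[0,0,0],1],[[0,0,0],[0,0,0],1]]' 15
```

```text
t: 4.25
eef_pos: [0.5645, 0.3447, 0.0125]
eef_rot: [0.343, 0.94, -0.0, -0.0]
force: [-0.4, 0.1, 0.8]
grip_width: 0.0245
```

```bash
python3 -m crank '[[[0,0,30],[0,0,0],1],[[0,0,90],[0,0,0],1],[[10,-50,140],[0,0,-0.7],1],[[10,-110,190],[0,0,-1.6],1],[[10,-165,200],[0,0,-2.5],1],[[10,-220,200],[0,0,-3.4],1],[[10,-275,200],[0,0,-4.2],1],[[10,-330,200],[0,0,-4.9],1],[[10,-352,200],[0,0,-4.9],1],[[10,-352,200],[0,0,-4.9],1],[[10,-352,200],[0,0,-4.9],1]]' 15
python3 - <<'E'
from h import *
snap('wrist','w3')
E
```

```text
t: 5.62
eef_pos: [0.5744, -0.0064, 0.2124]
eef_rot: [0.638, 0.77, 0.0, -0.0]
force: [0.3, 0.7, -1.2]
grip_width: 0.0249
```

View pics/w3.png

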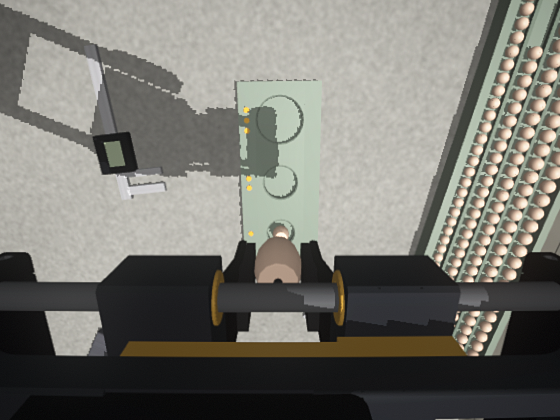

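The bead is held upright. Pocket 2 (two studs) shows at (280,182) and pocket 3 (three studs) at (280,119). I'll zoom to measure them.

```bash
python3 - <<'E'
from h import *
im=cv2.imread('pics/w3.png');c=cv2.resize(im[75:245,225:330],None,fx=3.5,fy=3.5,interpolation=3)
cv2.imwrite('pics/c3.png',c)
pose=np.load('pics/w3.npy')
for uv in[(280,182),(279.5,119)]: print(onz('wrist',uv,.014,pose).round(4))
g=cv2.GaussianBlur(cv2.cvtColor(im,cv2.COLOR_BGR2GRAY),(3,3),0)
hsv=cv2.cvtColor(im,cv2.COLOR_BGR2HSV);m=((hsv[...,0]>40)&(hsv[...,0]<80)&(hsv[...,1]>15)).astype(np.uint8)
m[:, :200]=0;m[:,350:]=0;m=cv2.morphologyEx(m,2,np.ones((3,3)))
for v in(90,110,130,150,170,190,210):
    x=np.where(m[v])[0];print(v,x.min(),x.max())
print(np.where(m[:,250:310].any(1))[0].min())
E
```

```text
[ 0.5773 -0.0059  0.014 ]
[0.5635 0.0631 0.014 ]
90 237 321
110 238 320
130 239 320
150 240 319
170 241 319
190 241 318
210 242 318
81
```

View pics/c3.png

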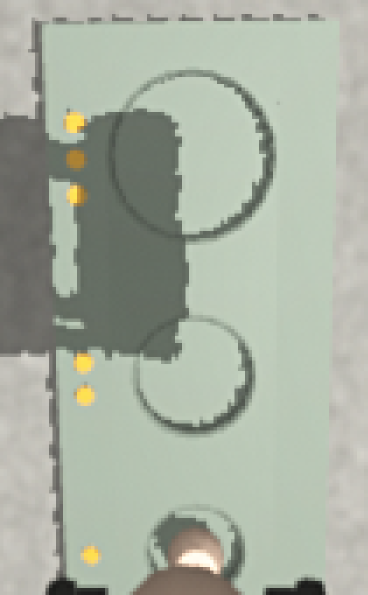

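```bash
python3 -m crank '[[[3,2,-55],[0,0,0],1],[[3,2,-110],[0,0,0],1],[[3,2,-150],[0,0,0],1],[[3,2,-175],[0,0,0],1],[[3,2,-185],[0,0,0],1],[[3,2,-191],[0,0,0],1],[[3,2,-192.5],[0,0,0],1],[[3,2,-193],[0,0,0],1]]' 15
```

```text
t: 6.68
eef_pos: [0.5783, -0.0052, 0.0205]
eef_rot: [0.638, 0.77, 0.0, 0.001]
force: [0.3, 0.1, -0.7]
grip_width: 0.0247
```

```bash
python3 -m crank '[[[-1,0,-1.5],[0,0,0],1],[[-1,0,-1.8],[0,0,0],1],[[-1,0,-1.8],[0,0,0],1]]' 15
python3 - <<'E'
from h import *
snap('scene','s4');snap('wrist','w4')
im=cv2.imread('pics/s4.png');cv2.imwrite('pics/c4.png',cv2.resize(im[200:320,200:340],None,fx=5,fy=5,interpolation=3))
E
```

```text
t: 7.05
eef_pos: [0.5768, -0.0053, 0.0184]
eef_rot: [0.638, 0.77, 0.0, 0.0]
force: [-0.5, 0.6, 4.3]
grip_width: 0.0245
```

View pics/c4.png

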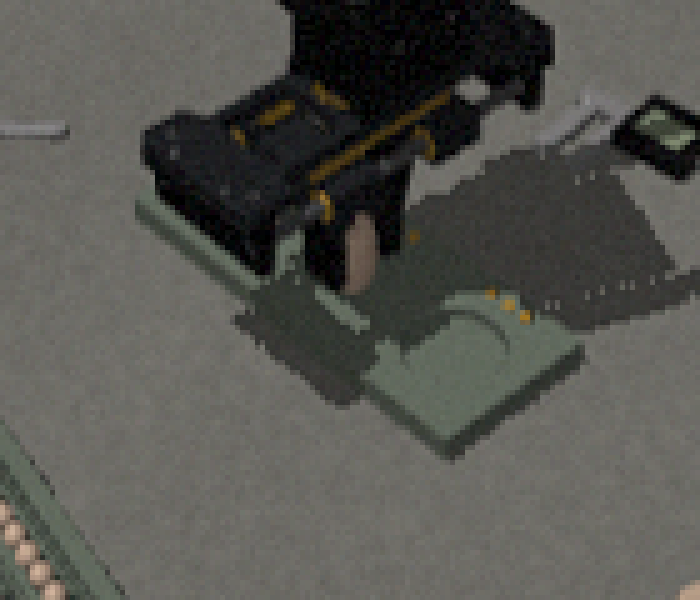

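A contact force of 4.3 N appears exactly 6 mm above the pick height, so the bead is on the pocket floor. Releasing and retreating, then looking.

```bash
python3 -m crank '[[[0,0,0.5],[0,0,0],0.8],[[0,0,0.5],[0,0,0],0.4],[[0,0,0.5],[0,0,0],0.2],[[0,0,0.5],[0,0,0],0.2],[[0,0,0.5],[0,0,0],0.2],[[0,0,20],[0,0,0],0.2],[[0,0,80],[0,0,0],0.2],[[0,60,130],[0,0,0],0.1],[[0,80,193],[0,0,0],0],[[0,80,193],[0,0,0],0],[[0,80,193],[0,0,0],0]]' 15
python3 - <<'E'
from h import *
snap('wrist','w5')
im=cv2.imread('pics/w5.png');cv2.imwrite('pics/c5.png',cv2.resize(im[120:320,200:350],None,fx=3,fy=3,interpolation=3))
E
```

```text
t: 8.52
eef_pos: [0.577, 0.0751, 0.2117]
eef_rot: [0.637, 0.771, 0.001, 0.001]
force: [-0.5, 0.1, -1.0]
grip_width: 0.0864
```

View pics/c5.png

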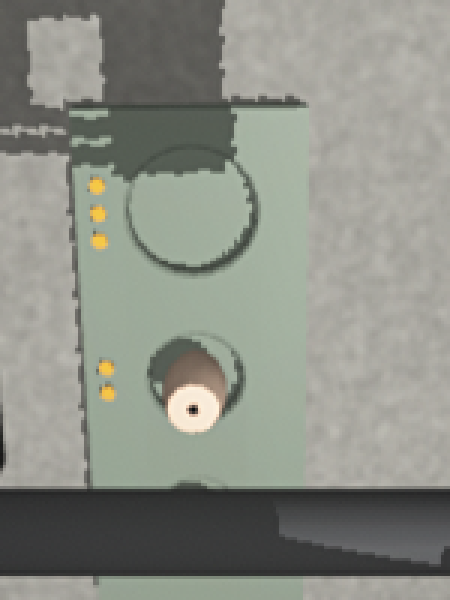

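```bash
python3 - <<'E'
from h import *
p=np.load('pics/w5.npy')
print(p.round(4))
tops('w5',[(264,256,16,.042)])
for uv,z in[((264,256),.042),((265.2,245.3),.014),((264,189.2),.014)]: print(onz('wrist',uv,z,p).round(4))
E
```

```text
[5.770e-01 7.510e-02 2.117e-01 6.374e-01 7.705e-01 6.000e-04 1.000e-03]
circ (264.3, 256.0, 8.8) cen [264.  255.7] -> [ 0.5774 -0.0062  0.042 ] [ 0.5778 -0.0065  0.042 ]
[ 0.5775 -0.0066  0.042 ]
[ 0.5777 -0.0056  0.014 ]
[0.5639 0.0637 0.014 ]
```

The medium is upright, within about 1 mm of pocket 2's centre. Next is the large bead, keeping the same orientation.

```bash
python3 -m crank '[[[-4,60,0],[0,0,0],0],[[-4,120,-20],[0,0,0],0],[[-5,175,-50],[0,0,0],0],[[-5,190,-100],[0,0,0],0],[[-5,190,-130],[0,0,0],0],[[-5,190,-130],[0,0,0],0]]' 20
python3 - <<'E'
from h import *
snap('wrist','w6')
E
```

```text
t: 9.32
eef_pos: [0.5679, 0.263, 0.0755]
eef_rot: [0.638, 0.77, -0.005, -0.003]
force: [0.6, 0.5, -0.3]
grip_width: 0.087
```

View pics/w6.png

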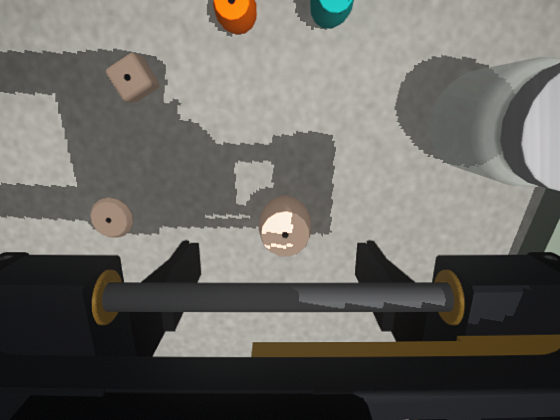

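The large bead's hole is at (285,235), and the fingers are clear of the jar (on the right) and the disc (at 110,217).

```bash
python3 - <<'E'
from h import *
p=np.load('pics/w6.npy');print(p.round(4),ctrl.read_state()['eef_pos'].round(4))
print(onz('wrist',(284.5,235),.042,p).round(4))
E
```

```text
[ 0.5679  0.263   0.0755  0.6381  0.7699 -0.0048 -0.0032] [0.5699 0.2634 0.0778]
[0.5721 0.2643 0.042 ]
```

```bash
python3 -m crank '[[[0,0,-40],[0,0,0],0],[[0,0,-60],[0,0,0],0],[[0,0,-70],[0,0,0],0],[[0,0,-70],[0,0,0],0.5],[[0,0,-70],[0,0,0],1],[[0,0,-70],[0,0,0],1],[[0,0,-70],[0,0,0],1],[[0,0,-70],[0,0,0],1],[[0,0,-70],[0,0,0],1],[[0,0,-70],[0,0,0],1]]' 20
```

```text
t: 10.62
eef_pos: [0.5717, 0.2649, 0.0109]
eef_rot: [0.638, 0.77, 0.0, 0.0]
force: [-0.6, -0.3, 1.4]
grip_width: 0.0367
```

```bash
python3 -m crank '[[[0,0,20],[0,0,0],1],[[0,0,60],[0,0,0],1],[[-2,-50,80],[0,0,0],1],[[-4,-105,80],[0,0,0],1],[[-6,-160,80],[0,0,0],1],[[-8,-201.5,70],[0,0,0],1],[[-8,-201.5,50],[0,0,0],1],[[-8,-201.5,30],[0,0,0],1],[[-8,-201.5,15],[0,0,0],1],[[-8,-201.5,9],[0,0,0],1],[[-8,-201.5,9],[0,0,0],1]]' 20
python3 - <<'E'
from h import *
snap('scene','s7')
im=cv2.imread('pics/s7.png');cv2.imwrite('pics/c7.png',cv2.resize(im[200:320,200:340],None,fx=5,fy=5,interpolation=3))
E
```

```text
t: 12.0
eef_pos: [0.5636, 0.0635, 0.0197]
eef_rot: [0.638, 0.77, -0.0, -0.0]
force: [-0.3, 0.0, -0.6]
grip_width: 0.0367
```

View pics/c7.png

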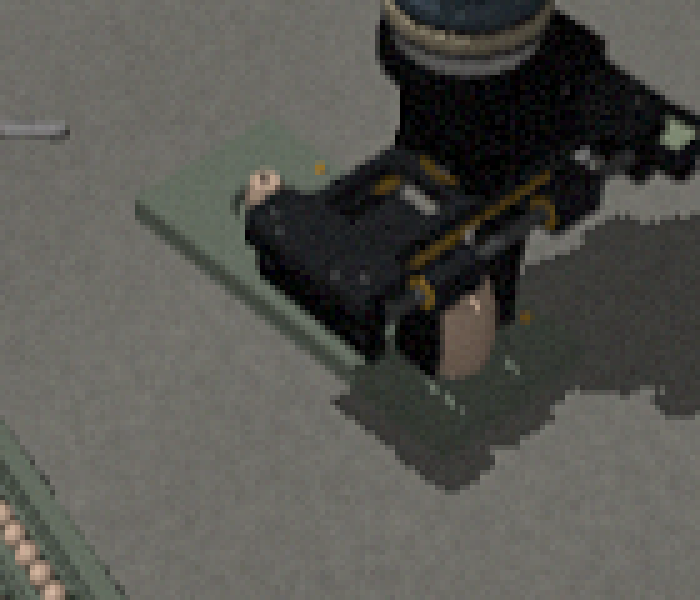

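The bead is over pocket 3 and not yet in contact. Lowering the last 3 mm.

```bash
python3 -m crank '[[[0,0,-1.5],[0,0,0],1],[[0,0,-2.7],[0,0,0],1],[[0,0,-3],[0,0,0],1],[[0,0,-3],[0,0,0],1]]' 20
```

```text
t: 12.55
eef_pos: [0.5637, 0.0633, 0.0169]
eef_rot: [0.638, 0.77, 0.0, 0.0]
force: [-0.6, 0.9, -0.7]
grip_width: 0.0362
```

```bash
python3 -m crank '[[[0,0,-0.4],[0,0,0],1],[[0,0,-0.4],[0,0,0],0.7],[[0,0,-0.2],[0,0,0],0.3],[[0,0,-0.2],[0,0,0],0.1],[[0,0,-0.2],[0,0,0],0.1],[[0,0,-0.2],[0,0,0],0.1],[[0,0,20],[0,0,0],0.1],[[0,0,80],[0,0,0],0.1],[[0,30,135],[0,0,0],0],[[0,80,195],[0,0,0],0],[[0,80,195],[0,0,0],0],[[0,80,195],[0,0,0],0]]' 20
python3 - <<'E'
from h import *
snap('wrist','w8')
im=cv2.imread('pics/w8.png');cv2.imwrite('pics/c8.png',cv2.resize(im[120:320,200:350],None,fx=3,fy=3,interpolation=3))
E
```

```text
t: 14.05
eef_pos: [0.5635, 0.1437, 0.212]
eef_rot: [0.637, 0.771, 0.0, 0.001]
force: [-0.9, -0.7, -0.5]
grip_width: 0.0866
```

View pics/c8.png

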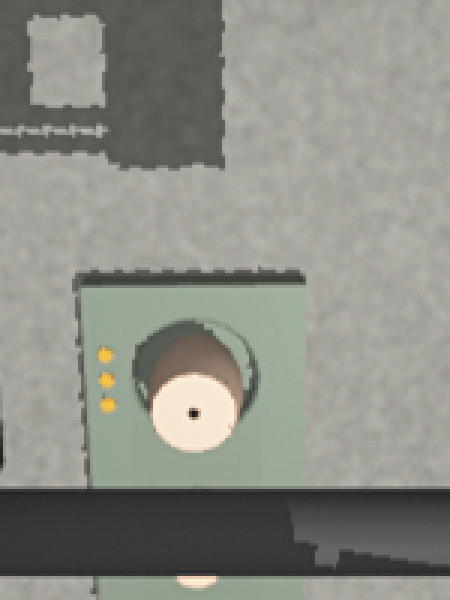

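```bash
python3 - <<'E'
from h import *
tops('w8',[(264,257,20,.048)])
s=ctrl.read_state();print(s['joint_positions'].round(3))
a=snap('top','t8');b=snap('scene','s8')
A=cv2.resize(a[215:290,350:415][...,::-1],None,fx=6,fy=6,interpolation=3);B=cv2.resize(b[125:195,205:300][...,::-1],None,fx=4,fy=4,interpolation=3)
c=np.zeros((max(A.shape[0],B.shape[0]),A.shape[1]+B.shape[1],3),np.uint8);c[:A.shape[0],:A.shape[1]]=A;c[:B.shape[0],A.shape[1]:]=B
cv2.imwrite('pics/c9.png',c)
E
```

```text
circ (264.4, 257.0, 14.0) cen [264.3 257.1] -> [0.5642 0.0634 0.048 ] [0.5642 0.0636 0.048 ]
[ 5.700e-02  4.820e-01  1.558e+00 -1.000e-03  1.103e+00 -1.310e-01]
```

View pics/c9.png

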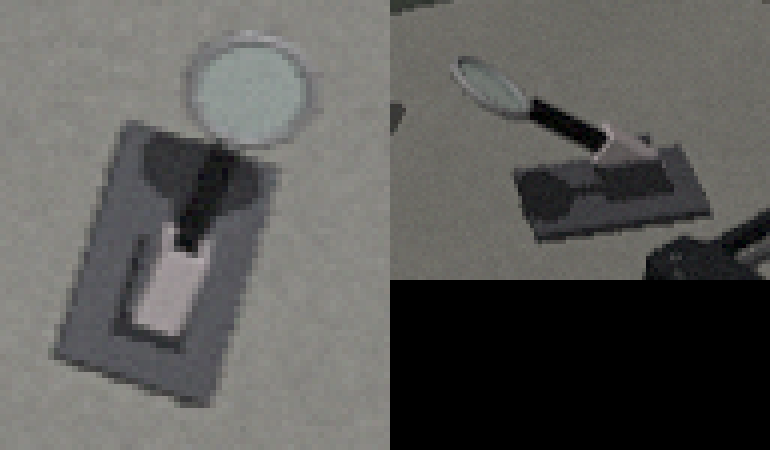

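The large bead is on pocket 3's centre and upright. Now the lens: I'll triangulate it coarsely.

```bash
python3 - <<'E'
from h import *
g=tri([ray('top',(391.1,229.6)),ray('scene',(230,146.6))]);print('glass',g)
m=onz('top',(381.3,255.4),.055);print('mouth',m)
d=g-m;print(np.degrees(np.arctan2(d[1],d[0])),np.linalg.norm(d[:2]))
e=np.r_[np.cos(-.26)*np.cos(.698),np.sin(-.26)*np.cos(.698),np.sin(.698)]
print('origin',g-.066*e, 'mouth2',g-.096*e)
E
```

```text
glass [ 0.49980108 -0.34304686  0.10592733]
mouth [ 0.42483836 -0.32228491  0.055     ]
-15.48080460380592 0.07778475208151812
origin [ 0.45093603 -0.33004771  0.06351   ] mouth2 [ 0.42872465 -0.324139    0.0442294 ]
```

```bash
python3 -m crank '[[[0,-60,20],[0,0,0.9],0],[[-10,-120,40],[0,0,1.9],0],[[-20,-180,40],[0,0,2.9],0],[[-30,-240,40],[0,0,3.9],0],[[-45,-300,40],[0,0,4.9],0],[[-60,-360,40],[0,0,5.9],0],[[-70,-420,40],[0,0,6.9],0],[[-83,-484,40],[0,0,8],0],[[-83,-484,40],[0,0,8],0],[[-83,-484,40],[0,0,8],0],[[-83,-484,40],[0,0,8],0]]' 20
python3 - <<'E'
from h import *
snap('wrist','w10');print(ctrl.read_state()['joint_positions'].round(3))
E
```

```text
t: 15.58
eef_pos: [0.4803, -0.3392, 0.2508]
eef_rot: [0.133, 0.991, 0.001, -0.001]
force: [0.0, 0.7, 0.4]
grip_width: 0.0872
[-0.804  0.447  1.493  0.     1.203 -2.11 ]
```

View pics/w10.png

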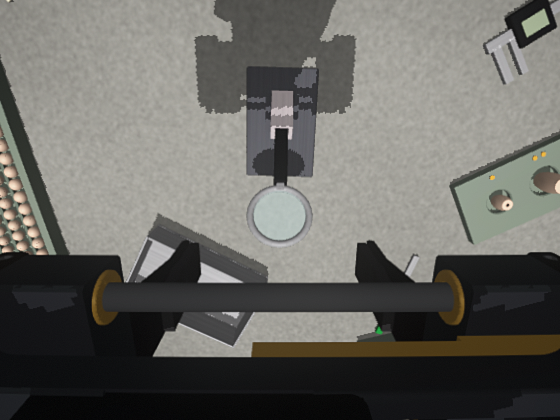

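```bash
python3 - <<'E'
from h import *
im=cv2.imread('pics/w10.png');cv2.imwrite('pics/c10.png',cv2.resize(im[60:250,235:325],None,fx=3.1,fy=3.1,interpolation=3))
g=cv2.cvtColor(im,cv2.COLOR_BGR2GRAY)
for v in range(120,190,4):
    r=g[v,268:296].astype(int);x=np.where(r<40)[0]+268
    print(v,(x.min(),x.max()) if len(x) else None,end=' ')
p=np.load('pics/w10.npy')
G=tri([ray('top',(391.1,229.6)),ray('scene',(230,146.6)),ray('wrist',(279.5,215.5),p)]);print('\nglass',G)
for z in(.11,.113,.116):print(onz('wrist',(279.5,215.5),z,p).round(4),onz('top',(391.1,229.6),z).round(4))
E
```

```text
120 None 124 None 128 None 132 (np.int64(276), np.int64(286)) 136 (np.int64(276), np.int64(286)) 140 (np.int64(275), np.int64(286)) 144 (np.int64(275), np.int64(286)) 148 (np.int64(275), np.int64(286)) 152 (np.int64(275), np.int64(287)) 156 (np.int64(274), np.int64(287)) 160 (np.int64(275), np.int64(287)) 164 (np.int64(274), np.int64(286)) 168 (np.int64(274), np.int64(286)) 172 (np.int64(274), np.int64(286)) 176 (np.int64(275), np.int64(286)) 180 (np.int64(285), np.int64(286)) 184 (np.int64(275), np.int64(285)) 188 None 
glass [ 0.50088671 -0.3424509   0.10728014]
[ 0.5019 -0.3425  0.11  ] [ 0.4992 -0.3421  0.11  ]
[ 0.5009 -0.3423  0.113 ] [ 0.4989 -0.3416  0.113 ]
[ 0.5    -0.3421  0.116 ] [ 0.4987 -0.341   0.116 ]
```

View pics/c10.png

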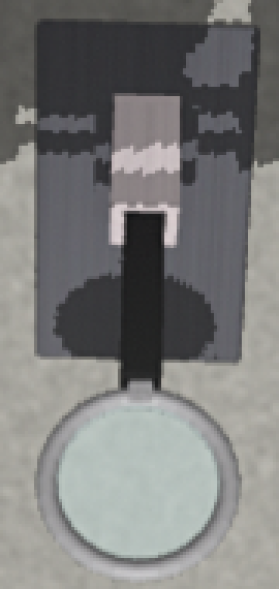

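```bash
python3 - <<'E'
from h import *
p=np.load('pics/w10.npy')
a=onz('wrist',(281.3,131.5),.0564,p);b=onz('wrist',(280.5,182),.0955,p);c=onz('wrist',(279.5,215.5),.1127,p)
y=np.arctan2(*(c-a)[[1,0]]);print(a,b,c,y,np.arctan2(*(b-a)[[1,0]]))
# foot plate edges (long sides) z=.01: crop/3.1+(235,60)
q=lambda u,v:onz('wrist',(u/3.1+235,v/3.1+60),.01,p)
l=q(37,355)-q(37,22);r=q(240,362)-q(257,28)
print([np.arctan2(*t[[1,0]]) for t in(l,r)])
for yaw in(-.26,-.275):
  e=np.r_[np.cos(yaw)*np.cos(.698),np.sin(yaw)*np.cos(.698),np.sin(.698)]
  print('origin',c-.066*e,'mouth',c-.096*e)
E
```

```text
[ 0.42634086 -0.31973539  0.0564    ] [ 0.47217993 -0.333363    0.0955    ] [ 0.50102616 -0.34232169  0.1127    ] -0.29367525671754346 -0.2889711601670727
[np.float64(-0.29178118480165927), np.float64(-0.2854438316800507)]
origin [ 0.45216111 -0.32932254  0.07028268] mouth [ 0.42994973 -0.32341383  0.05100208]
origin [ 0.45236159 -0.32859105  0.07028268] mouth [ 0.43024133 -0.32234985  0.05100208]
```

```bash
python3 - <<'E'
import numpy as np
from scipy.optimize import brentq,fsolve
J=[(.5283,1.4336,.6145,.2218),(.574,1.3423,.6488,.2224),(.482,1.558,.5708,.212),(.447,1.493,.5774,.2508)]
A=[];b=[]
for a,c,r,z in J:
    A+=[[np.sin(a),np.sin(a+c),1,0],[np.cos(a),np.cos(a+c),0,1]];b+=[r,z]
x,res,_,sv=np.linalg.lstsq(np.array(A),np.array(b),rcond=None);print(x,res,sv,np.array(A)@x-b)
L2,L3,c,d=x
for h in(.13,.18,.24):
  Lt=h-d
  for tilt in(40,30,20,0):
    t=np.radians(tilt)
    for nm,P in(('grasp',(.4526,-.3279,.0703)),):
      for back in(.0,.09):
        tz=np.array([np.sin(t)*.958,-np.sin(t)*.286,-np.cos(t)])
        T=np.array(P)+(.019-back)*tz; W=T-Lt*tz
        r=np.sqrt(W[0]**2+W[1]**2-.111**2)
        f=lambda q:[c+L2*np.sin(q[0])+L3*np.sin(q[0]+q[1])-r,h+L2*np.cos(q[0])+L3*np.cos(q[0]+q[1])-W[2]]
        q,_,ok,_=fsolve(f,[.4,1.6],full_output=1)
        print(h,tilt,back,q.round(2),'j5',round(np.pi-t-q.sum(),2),ok)
E
```

```text
[ 0.63430749  0.38032845 -0.0560672  -0.18112242] [8.65192897e-05] [2.90686032 2.74612621 0.07081233 0.06276572] [ 7.74964215e-04 -7.77103613e-05 -2.58826050e-03  3.22165952e-04
  6.39329856e-03 -3.05729435e-03 -4.58000227e-03  2.81283876e-03]
0.13 40 0.0 [0.57 2.35] j5 -0.47 1
0.13 40 0.09 [0.38 2.39] j5 -0.33 1
0.13 30 0.0 [0.53 2.22] j5 -0.14 1
0.13 30 0.09 [0.36 2.23] j5 0.03 1
0.13 20 0.0 [0.53 2.1 ] j5 0.16 1
0.13 20 0.09 [0.38 2.06] j5 0.35 1
0.13 0 0.0 [0.6  1.84] j5 0.7 1
0.13 0 0.09 [0.5  1.73] j5 0.91 1
0.18 40 0.0 [0.58 2.43] j5 -0.57 1
0.18 40 0.09 [0.39 2.47] j5 -0.42 1
0.18 30 0.0 [0.53 2.29] j5 -0.2 1
0.18 30 0.09 [0.35 2.29] j5 -0.01 1
0.18 20 0.0 [0.52 2.14] j5 0.13 1
0.18 20 0.09 [0.36 2.1 ] j5 0.33 1
0.18 0 0.0 [0.6  1.84] j5 0.7 1
0.18 0 0.09 [0.5  1.73] j5 0.91 1
0.24 40 0.0 [0.61 2.53] j5 -0.7 1
0.24 40 0.09 [0.41 2.57] j5 -0.53 1
0.24 30 0.0 [0.53 2.36] j5 -0.28 1
0.24 30 0.09 [0.34 2.36] j5 -0.07 1
0.24 20 0.0 [0.51 2.19] j5 0.09 1
0.24 20 0.09 [0.35 2.15] j5 0.3 1
0.24 0 0.0 [0.6  1.84] j5 0.7 1
0.24 0 0.09 [0.5  1.73] j5 0.91 1
```

A full 40° tilt would drive joint 5 out of range by my rough kinematic fit. So I'll grasp near-vertical with a 10° forward tilt and level the lens afterwards.

```bash
python3 -m crank '[[[-38,14.5,-20],[-0.36,-1.2,-0.16],0],[[-38,14.5,-65],[-0.36,-1.2,-0.16],0],[[-38,14.5,-95],[-0.36,-1.2,-0.16],0],[[-38,14.5,-109],[-0.36,-1.2,-0.16],0],[[-38,14.5,-109],[-0.36,-1.2,-0.16],0],[[-38,14.5,-109],[-0.36,-1.2,-0.16],0]]' 30
python3 - <<'E'
from h import *
snap('wrist','w11');print(ctrl.read_state()['joint_positions'].round(3))
E
```

```text
t: 16.38
eef_pos: [0.4436, -0.3267, 0.1438]
eef_rot: [0.143, 0.986, -0.015, 0.087]
force: [-0.5, -0.4, -0.0]
grip_width: 0.0871
[-0.893  0.489  1.824  0.154  0.686 -2.288]
```

View pics/w11.png

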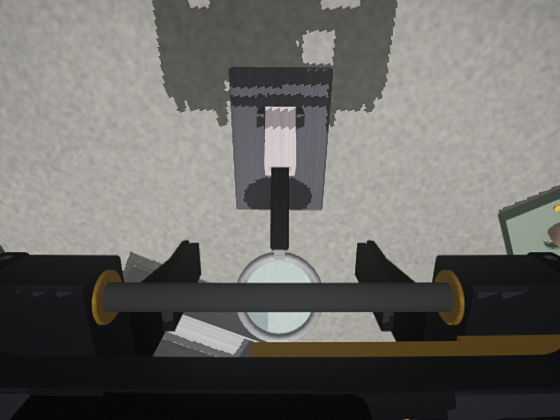

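The handle runs vertically at column 280, centred between the fingers. Descending.

```bash
python3 -m crank '[[[7,-2,-40],[0,0,0],0],[[12,-4,-70],[0,0,0],0],[[15,-4.5,-89],[0,0,0],0],[[15,-4.5,-89],[0,0,0],0],[[15,-4.5,-89],[0,0,0],0.3]]' 30
python3 - <<'E'
from h import *
a=snap('scene','s12');snap('wrist','w12');print(ctrl.read_state()['joint_positions'].round(3))
cv2.imwrite('pics/c12.png',cv2.resize(a[90:210,170:330][...,::-1],None,fx=4.5,fy=4.5,interpolation=3))
E
```

```text
t: 17.05
eef_pos: [0.4582, -0.3313, 0.0549]
eef_rot: [0.143, 0.986, -0.014, 0.087]
force: [0.4, 0.1, 0.4]
grip_width: 0.0831
[-0.876  0.661  1.843  0.2    0.496 -2.327]
```

View pics/c12.png

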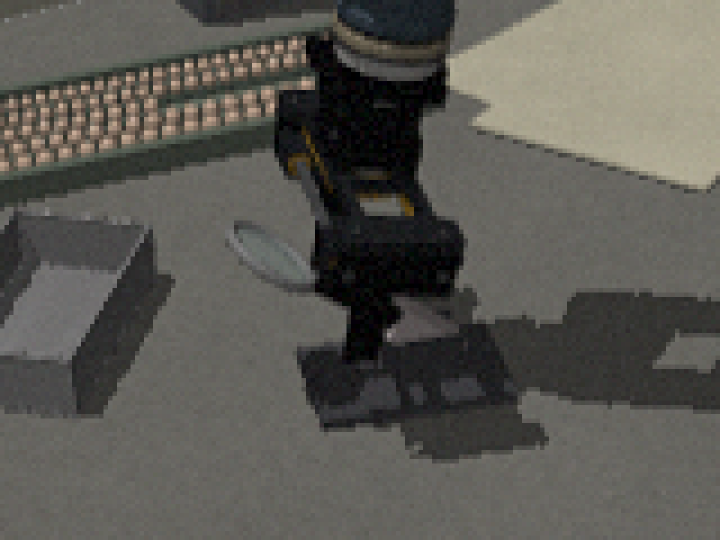

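View pics/w12.png

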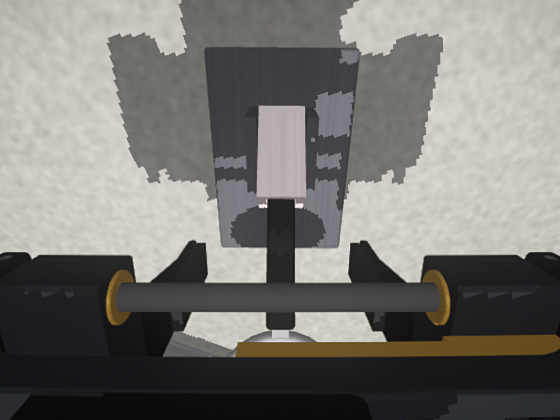

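The handle sits about 1.6 mm to the +y side of the jaw centre. I'll correct that, then close.

```bash
python3 -m crank '[[[0.5,2,-1.5],[0,0,0],0.5],[[0.5,2,-1.5],[0,0,0],0.8],[[0.5,2,-1.5],[0,0,0],1],[[0.5,2,-1.5],[0,0,0],1],[[0.5,2,-1.5],[0,0,0],1],[[0.5,2,-1.5],[0,0,0],1],[[0.5,2,-1.5],[0,0,0],1],[[0.5,2,-1.5],[0,0,0],1]]' 40
```

```text
t: 18.15
eef_pos: [0.4581, -0.3289, 0.0522]
eef_rot: [0.143, 0.986, -0.014, 0.086]
force: [-0.3, -0.4, -0.7]
grip_width: 0.0135
```

```bash
python3 -m crank '[[[3.7,-1.1,3.2],[0,0,0],1],[[7.3,-2.2,6.4],[0,0,0],1],[[11,-3.3,9.6],[0,0,0],1],[[14.7,-4.4,12.9],[0,0,0],1]]' 40
```

```text
t: 18.65
eef_pos: [0.4732, -0.3331, 0.0655]
eef_rot: [0.143, 0.986, -0.014, 0.086]
force: [0.9, -0.5, -1.9]
grip_width: 0.0135
```

```bash
python3 -m crank '[[[7.3,-2.2,6.4],[0,0,0],1],[[14.7,-4.4,12.9],[0,0,0],1],[[22,-6.6,19.3],[0,0,0],1],[[29.4,-8.8,25.7],[0,0,0],1],[[36.7,-11,32.2],[0,0,0],1],[[44,-13.1,38.6],[0,0,0],1],[[51,-15,50],[0,0,0],1],[[51,-15,70],[0,0,0],1],[[51,-15,90],[0,0,0],1],[[51,-15,100],[0,0,0],1],[[51,-15,100],[0,0,0],1]]' 40
python3 - <<'E'
from h import *
a=snap('scene','s13');snap('wrist','w13');print(ctrl.read_state()['joint_positions'].round(3))
cv2.imwrite('pics/c13.png',cv2.resize(a[60:210,170:330][...,::-1],None,fx=4,fy=4,interpolation=3))
E
```

```text
t: 20.02
eef_pos: [0.5242, -0.3485, 0.1661]
eef_rot: [0.143, 0.986, -0.014, 0.087]
force: [-0.5, 0.1, -0.7]
grip_width: 0.0135
[-0.806  0.544  1.614  0.113  0.835 -2.157]
```

View pics/c13.png

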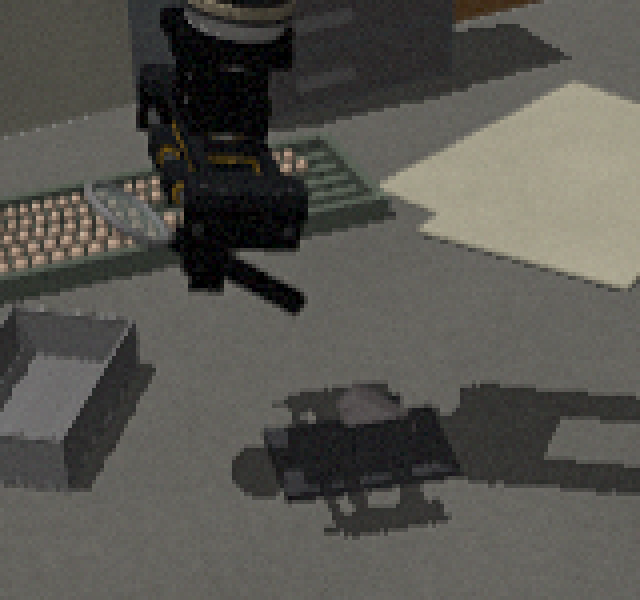

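It's out cleanly, still at 40°. Now I'll turn it level and carry it over pocket 2.

```bash
python3 -m crank '[[[0,40,20],[0.24,0.8,0],1],[[0,80,20],[0.48,1.6,0],1],[[-5,120,20],[0.72,2.4,0],1],[[-5,160,20],[0.96,3.2,0],1],[[-10,200,20],[1.19,4,0],1],[[-10,240,20],[1.43,4.79,0],1],[[-15,280,10],[1.43,4.79,0],1],[[-17,320,0],[1.43,4.79,0],1],[[-18,350,-10],[1.43,4.79,0],1],[[-18,363,-20],[1.43,4.79,0],1],[[-18,363,-32],[1.43,4.79,0],1],[[-18,363,-32],[1.43,4.79,0],1],[[-18,363,-32],[1.43,4.79,0],1]]' 40
python3 - <<'E'
from h import *
a=snap('scene','s14');b=snap('top','t14');snap('wrist','w14');print(ctrl.read_state()['joint_positions'].round(3))
A=cv2.resize(a[150:310,190:350][...,::-1],None,fx=2.4,fy=2.4,interpolation=3);B=cv2.resize(b[150:270,220:340][...,::-1],None,fx=3.2,fy=3.2,interpolation=3)
cv2.imwrite('pics/c14.png',np.hstack([A,B]))
E
```

```text
t: 21.75
eef_pos: [0.5062, 0.0137, 0.1331]
eef_rot: [0.139, 0.956, 0.037, -0.256]
force: [-0.4, 0.3, -0.9]
grip_width: 0.0132
[-0.215  0.72   1.461  0.036  1.482 -1.51 ]
```

View pics/c14.png

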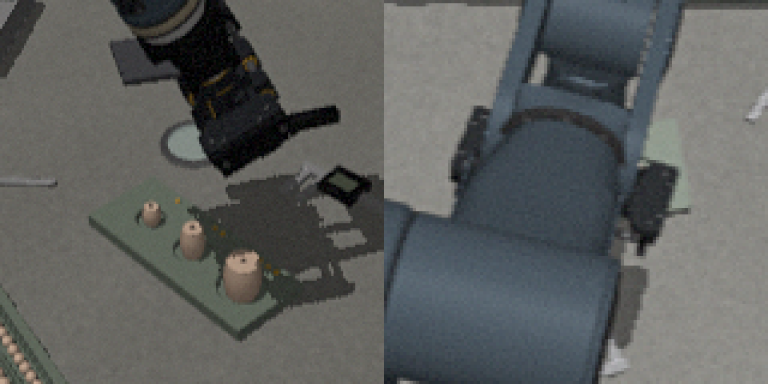

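View pics/w14.png

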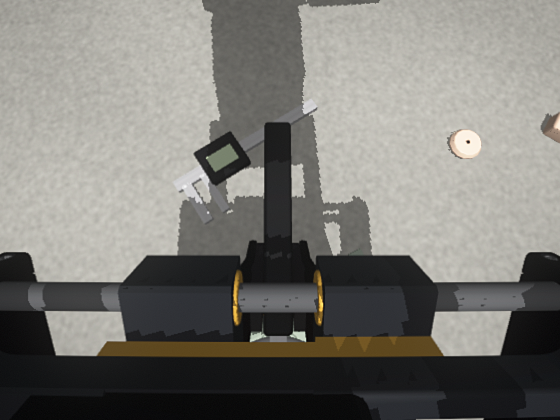

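```bash
python3 - <<'E'
from h import *
st=ctrl.read_state();p=np.r_[st['eef_pos'],st['eef_rot']]
M=R.from_quat(p[3:]).as_matrix();print('tz',M[:,2].round(3))
tz=M[:,2];gp=p[:3]-.019*tz;print('grip',gp.round(4))
ly=np.array([.286,.958,0]);e=R.from_rotvec(np.radians(-30)*ly)  # tz->down
# lens x in tool frame: at grasp 40deg up with tool tilt 10 fwd -> level at now
P0=R.from_quat([.143,.986,-.014,.087]);x0=np.array([.734,-.219,.643]);x=M@(P0.inv().apply(x0));print('lens x pred',x.round(3))
G=gp+.064*x;B=gp-.077*x;print('glass',G.round(4),proj('scene',G).round(1),'butt',B.round(4),proj('scene',B).round(1),proj('wrist',B,p).round(1))
u=np.array([.577,-.006]);print(np.linalg.norm(G[:2]-u))
print('butt tri',tri([ray('scene',(331,198)),ray('wrist',(278,124),p)]).round(4))
a=cv2.imread('pics/s14.png')
a=cv2.resize(a[170:250,240:350],None,fx=6,fy=6,interpolation=3)
for i in range(24):
  t=2*np.pi*i/24;yv=np.cross([0,0,1],x);q=(proj('scene',G+.033*(np.cos(t)*x+np.sin(t)*yv))-(240,170))*6+3;cv2.circle(a,tuple(q.astype(int)),2,(0,0,255),-1)
cv2.imwrite('pics/c15.png',a)
E
```

```text
tz [-0.478  0.141 -0.867]
grip [0.5153 0.0114 0.15  ]
lens x pred [ 0.958 -0.288 -0.   ]
glass [ 0.5766 -0.007   0.15  ] [269.9 207.9] butt [0.4416 0.0336 0.15  ] [329.3 198. ] [277.5 134.1]
0.0010392800471083568
butt tri [0.4369 0.0353 0.1498]
```

View pics/c15.png

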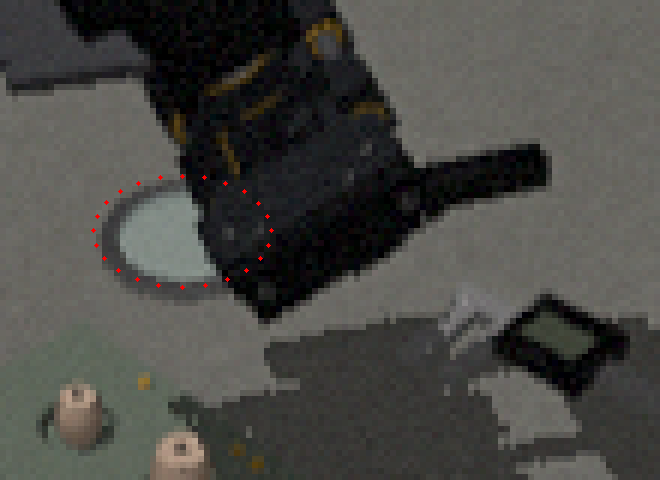

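The lens matches the prediction to within about 5 mm and is level (butt height 0.1498 m, grip height 0.150 m). I'll nudge it 4 mm forward, settle, and do a final check.

```bash
python3 -m crank '[[[2,-0.6,0],[0,0,0],1],[[4,-1,0],[0,0,0],1],[[4,-1,0],[0,0,0],1],[[4,-1,0],[0,0,0],1],[[4,-1,0],[0,0,0],1],[[4,-1,0],[0,0,0],1],[[4,-1,0],[0,0,0],1]]' 40
python3 - <<'E'
from h import *
a=snap('scene','s16')
print(np.abs(ctrl.read_state()['qvel']).max())
E
```

```text
t: 22.78
eef_pos: [0.5098, 0.0139, 0.1331]
eef_rot: [0.139, 0.956, 0.037, -0.256]
force: [0.4, 0.3, -1.3]
grip_width: 0.0135
0.0015019521984287146
```

View pics/s16.png

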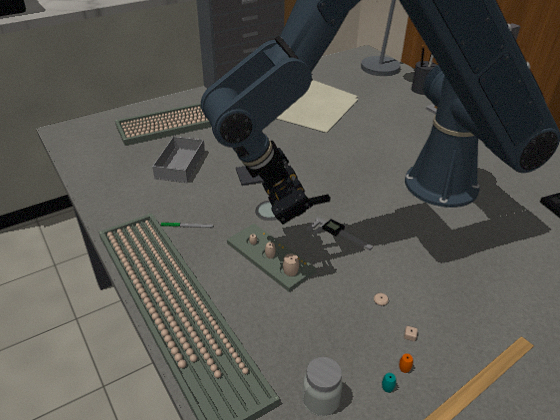

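The three beads stand upright in order at (252,239), (270,250) and (291,264). The lens is held level at (268,210) and everything else is where it was. Handing in.

```bash
python3 -c "
from workcell import ctrl
print(ctrl.finish_job())"
```

```text
the job is handed in; nothing more can be done
None
```

I stood the medium bead in the two-stud pocket, then the large bead in the three-stud pocket. Then I drew the lens out of its stand, turned it level over the middle bead and handed in at about 23 s, still holding it. No verdict was reported.

**Last checks:**
- **Beads:** In the wrist views taken after each release, both beads stood upright within about 1 mm of their pocket centres. The final scene picture shows the small bead and all other things unmoved.
- **Lens:** It is held still, with the glass about 0.15 m above the bench, roughly 10 cm above the beads. From the arm's pose it is level and about 1 mm off the centre of pocket 2.

**What disagreed:**
- The scene view put the lens 3–5 mm back towards its handle end, so I shifted it 4 mm forward. I did not measure it again after that, but it should still be well inside the 30 mm allowance.
- The arm hid the lens from the top camera, so the level check rests on the scene and wrist views.
- The medium bead's grip width read 24.5 mm against 26 mm across its middle. I took this as gripping slightly above the widest part.

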